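Clamp the sanding block in the ratchet clamp for refacing

ROBOT

A 7-joint arm with a two-finger parallel gripper is mounted at the origin on a cart in front of the work surface, level with it; the furniture and walls round the work are solid. World frame = base frame: x ahead of the robot, y to its left, z up, the work surface at z = 0. Lengths are in m, angles in rad, forces in N, time in s.
With the tool pointing down it reaches from about 0.35 to 0.9 m from the base axis. Payload 8.1 kg.
Tool frame: the origin (TCP) lies at the very end of the fingers, on their centre line; the grasp point (between the pads) lies grip_point_offset behind it (grip_point_offset is the distance from the TCP to the grasp point, in m); z points along the fingers, y is the direction in which the jaws open and shut (so a half turn about z gives the same grasp; the last joint's range is limited). The gripper opens to 92 mm and grips with 3 to 60 N. Pads are 19 mm wide; open, the fingers measure 130 mm over their backs; the gripper's body (75 mm by 190 mm) begins 47 mm behind the grasp point.
Start: joints at [-1.289, 0.434, 0.025, 1.573, -0.012, 1.134, -0.075], TCP at [0.235, 0.579, 0.227] pointing down, gripper open.
Joint ranges: [-2.62, 2.62], [-0.44, 2.09], [-1.27, 1.32], [0.08, 2.57], [-1.32, 4.46], [0.12, 2], [-2.74, 2.74]. Speed limits (rad/s): [2.22, 2.22, 3.01, 3.01, 3.14, 3.14, 3.14].

INTERFACE

Orientations are given as a rotation vector (axis times angle).
In Python, from cell import * gives the robot as it stands.
- The arm moves only by the tool drive_tool, never from a script. Its argument "increments" is a list of rows, each an object of numbers: "grip": the gripper's target within -1 to 1 (shut at 1, half-way at 0, fully open at -1); "tx", "ty", "tz": the shift along the world's x, y, z normalised to -1 to 1, where 1 is 400 mm; "turn": the turn about the world's z normalised to -1 to 1, where 1 is 60 degrees. In form: [{"grip": .., "tx": .., "ty": .., "tz": .., "turn": ..}, ...]. A call has 1 to 20 rows; each row is the pose to reach, as a shift and turn from the pose measured when the call began; what a row does not reach only later rows make up. A row lasts 1/10 s, in which the tool goes at most 50 mm and 8.59 degrees, less where a joint would pass 70% of its speed; a pose out of reach is approached as far as the arm can. A call with a number of a shift or a turn outside -1 to 1 is refused whole. A call with a gripper value outside its range is refused whole. The fingers move at their own pace and stop on an object; "newtons" is the grip in N (left out, the last holds). Time passes only in rows, so rows that repeat a pose let the fingers close. It gives the time, the measured TCP pose, the force and the opening at its end, in the units of the state.
- observe(): the state, without advancing time (a new reading comes with each control period).
- get_image(name): name is "scene" or "top" or "wrist"; returns the picture (480x640x3 uint8, red, green, blue); there is no depth.
- camera_info(name): a dict with "fx", "fy", "cx", "cy" (pixels), "eye" and "rotation" of the camera in the world; the wrist camera has in their place "hand_eye" (4x4, takes a point from camera to tool coordinates, whose origin is the TCP and whose axes are the flange's). Camera axes: x right, y down, z forward; pixel columns grow to the right and rows downward; lengths in m; the calibration is good to about 2 mm. A picture is of the moment at which its call begins: read the wrist's pose just before it. camera_info takes no time and is no camera call.
- sign_off(): hands the job in, once; it reports no verdict.
The state is a dict: "clock": time; "joints": joint angles; "dq": joint speeds; "joint_efforts": joint torques, N m; "position": TCP position; "ee_rot": TCP orientation; "force": force on the tool from outside, world axes, zero at the start; "ft_torque": the same for the moment, N m; "width": opening from 0.0 (shut) to 1.0 (fully open).
Only numpy, scipy, OpenCV 4.12 (cv2) and the standard library are available. Lean on these libraries where they do the work, as an engineer would, in place of code of your own. Each camera call takes 0.05 s, during which the arm holds its last target. There are 200 camera calls.

TASK

Clamp the loose sanding block in the ratchet clamp so that it can be refaced. The jaws stand too close together: throw the pawl back so that it stays clear of the toothed wheel, wind the knob back until the jaw is fully open, and lay the block flat on the bed lengthwise between the jaws. Then tip the pawl back down onto the wheel and turn the knob clockwise, click by click, until the block is against the fixed jaw and the sprung pad is pressed in about half way (not bottomed) and the pawl holds it there when you let go.

Things in the scene. Friction and masses are not known exactly. Their poses are not given: they have to be found in the camera images.
- block_center (a point): centre of the sanding block, a loose tan cork-coloured block with a dark underside, 58 x 95 x 26 mm lying flat on the bench; the point's x axis runs along its 58 mm width, y along its 95 mm length, z up; its origin is 13 mm above its underside
- bed_center (a point): fixed point on the ratchet clamp (wood board 110 mm wide, steel jaws): top of the bed, where the middle of the block's underside comes when it touches the fixed jaw. Bed 40 mm wide, 26 mm above the bench, 12 mm above the board. The point's axes are the clamp's: y along the jaws' travel, toward the fixed jaw. Lay the block lengthwise along y, about 7 mm to the -y side of this point
- knob_grip (a point): centre of the knob, a dark wooden bar 70 mm long, 18 mm wide, 28 mm tall, 92 mm above the bench on the upright axis of the toothed wheel (radius 52 mm, tooth tops 54 mm above the bench; 24 mm free under the bar, less 12 mm where the pawl lies); the point's x axis runs along the bar, z up
- clamp_knob (a joint): knob angle in rad, 0 = fully back at its stop (jaw fully open), grows clockwise seen from above (tightening), at most 3.2; starts at about 1.5 to 2.1. One tooth is 22.5 degrees (0.393 rad). With the pawl on the wheel it turns clockwise only, a click per tooth; with the pawl thrown back it turns freely both ways (about 0.02 N m)
- clamp_jaw (a joint): travel of the moving jaw in m, 0 = fully open, grows as it closes: 16 mm per rad of the knob. Gap between the relaxed pad and the fixed jaw = 110 mm minus this
- clamp_pad (a joint): how far the sprung pad is pressed into the moving jaw in m: 0 = relaxed, 0.012 = bottomed; spring about 2 N at the start and 0.7 N more per mm. The spring drives the knob back if the pawl is not on the wheel
- pawl (a joint): angle of the drop pawl in rad: about 0.06 = its nose lies between two teeth, up to 0.15 on top of a tooth; grows as it is thrown outward, away from the knob (clamp +x), up to a stop at 1.6. It falls by its own weight to whichever side of about 0.95 it is on and stays there
- pawl_hinge (a point): hinge of the drop pawl, fixed to the clamp, 105 mm from the knob's axis in clamp +x, 58 mm above the bench; hinge axis along clamp y; the point's axes are the clamp's. A steel nose arm (10 mm thick) reaches 68 mm from it toward the knob, level when down, upright when thrown back; the handle leans 15 degrees outward from upright when down, and ends 15 degrees below level when thrown back
- pawl_ball (a point): centre of the wooden ball (18 mm) at the end of the pawl's thin handle (9 mm thick), 60 mm from the hinge. Push it outward with closed fingers to throw the pawl back
- pawl_nose (a point): free end of the pawl's nose arm, 67 mm from the hinge. With the pawl thrown back the arm stands upright above the hinge; push it from outside toward the knob to tip the pawl down
- fixed_face (a point): middle of the fixed jaw's face, at the top of the bed, 47.5 mm in +y from bed_center; the jaw is 80 mm wide in x, its top 36 mm above the bed; axes are the clamp's
- pad_face (a point): middle of the face of the moving jaw's sprung pad, at bed height, 62.5 mm in -y from bed_center when fully open; pad 70 mm wide in x, its top 38 mm above the bed; axes are the clamp's
Not all that is in view belongs to the job. Leave any pink look-alike of the part that bears block_center alone.

How it is judged:
By the outcome, as a careful person would: the job done as asked, in the order asked, and still so for the second after the job is handed in, with the robot touching nothing.
It also fails if it takes over 72 s, if anything falls off the work surface, if the arm or the gripper's body presses on something with over 40 N, if the wrist force passes 120 N, or if a joint passes its speed limit or range.

## Working session

There is one attempt and no reset: what is moved stays moved. The work goes in short steps, Python scripts to look and compute and a tool call to move; the robot and the scene stay as the last step left them, time stands still between calls to the robot, and variables do not carry over. Pictures are saved under pics/ and viewed, about 8 in all and at most 12, crops included, and the job is handed in when it is done.

Besides the shell and the picture viewer there is one more tool, called after "Request:" as name(argument=value, ...), one argument or row to a line, values as JSON. drive_tool: Moves the arm, as the interface text tells. Its arguments: {"type":"object","properties":{"increments":{"type":"array","items":{"type":"object","properties":{"grip":{"type":"number"},"tx":{"type":"number"},"ty":{"type":"number"},"tz":{"type":"number"},"turn":{"type":"number"}}}},"newtons":{"type":"number"}},"required":["increments"]}

```bash
ls; mkdir -p pics
cat > h.py <<'E'
from cell import *
import numpy as np, cv2
from scipy.spatial.transform import Rotation as R
def save(name,fn,crop=None,s=1):
    im=get_image(name)[:,:,::-1]
    np.save('pics/'+fn+'.npy',im)
    if crop: x0,y0,x1,y1=crop; im=im[y0:y1,x0:x1]
    cv2.imwrite('pics/'+fn+'.png',cv2.resize(im,None,fx=s,fy=s,interpolation=cv2.INTER_CUBIC))
def ray(name,u,v):
    c=camera_info(name)
    return np.array(c['eye']),np.array(c['rotation'])@np.array([(u-c['cx'])/c['fx'],(v-c['cy'])/c['fy'],1])
def at_z(name,u,v,z):
    e,d=ray(name,u,v); return e+d*(z-e[2])/d[2]
def proj(name,p):
    c=camera_info(name); q=np.array(c['rotation']).T@(np.array(p)-c['eye'])
    return [c['fx']*q[0]/q[2]+c['cx'],c['fy']*q[1]/q[2]+c['cy']]
E
python3 - <<'E'
from h import *
print(observe())
for n in ('scene','top','wrist'): print(n,camera_info(n))
save('top','top0'); save('scene','scene0')
E
```

```text
pics
{'clock': 0.0, 'joints': array([-1.28859319,  0.43525248,  0.02494052,  1.57412773, -0.01159873,
        1.13398499, -0.07509867]), 'dq': array([ 1.79460612e-03, -1.54344505e-03,  6.01939678e-04, -1.66844381e-04,
       -1.26492116e-03, -3.37142880e-05, -3.69743018e-04]), 'joint_efforts': array([ 2.07377234e-03, -6.67836714e+01,  9.86284576e-01, -3.14460397e+01,
       -6.03959640e-02,  4.25076485e-02,  1.30225581e-04]), 'position': array([0.23444982, 0.57879131, 0.22591442]), 'ee_rot': array([-6.00750733e-01, -3.08343687e+00,  2.54155646e-03]), 'force': array([-0.3713283 ,  0.11108401,  0.53201462]), 'ft_torque': array([ 0.02693805, -0.05196811,  0.02598996]), 'width': 0.9983736511571144}
scene {'fx': 522.5722890817278, 'fy': 522.5722890817278, 'cx': 314.55045171357517, 'cy': 243.37437456640762, 'eye': array([ 0.11557306, -0.54300223,  0.81078182]), 'rotation': array([-2.23679041,  0.66380542, -0.25971597])}
top {'fx': 446.09984919535555, 'fy': 446.09984919535555, 'cx': 324.26591017277104, 'cy': 241.55224001449807, 'eye': array([0.33875661, 0.08998242, 0.93489452]), 'rotation': array([-2.27993681,  1.91853568, -0.20262951])}
wrist {'fx': 379.4040455174201, 'fy': 379.4040455174201, 'cx': 317.6502163461716, 'cy': 233.9318130591264, 'hand_eye': array([[-2.20392626e-04, -9.59368547e-01, -2.82155883e-01,
         7.64236435e-02],
       [ 9.99999582e-01,  3.88322938e-05, -9.13137137e-04,
        -2.40703355e-05],
       [ 8.86991809e-04, -2.82155966e-01,  9.59368138e-01,
        -1.57650436e-01],
       [ 0.00000000e+00,  0.00000000e+00,  0.00000000e+00,
         1.00000000e+00]])}
```

```bash
sed -i "s/np.array(c\['rotation'\])/R.from_rotvec(c['rotation']).as_matrix()/" h.py; python3 -c "
import cell;print([n for n in dir(cell) if n[0]!='_']); print(getattr(cell,'grip_point_offset',None))"
```

```text
['PlanningError', 'camera_info', 'get_image', 'grip_point_offset', 'observe', 'sign_off']
0.0188
```

View pics/top0.png

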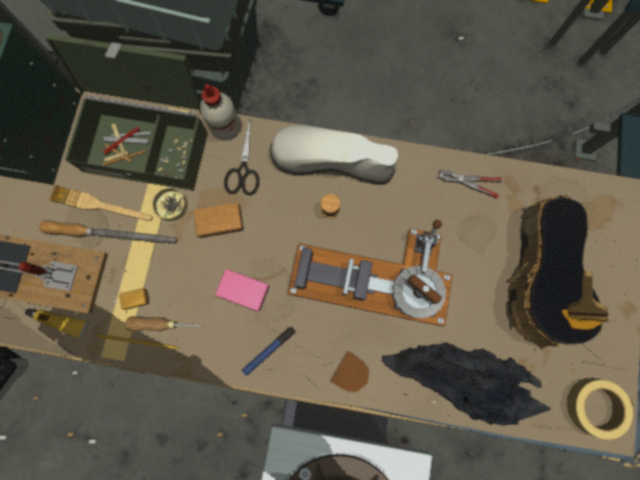

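View pics/scene0.png

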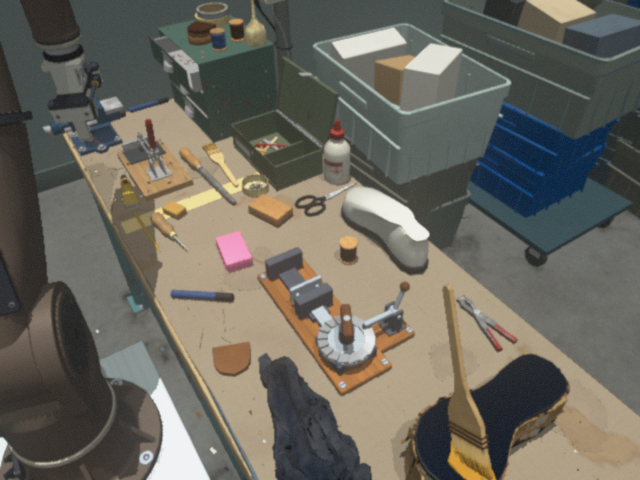

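Run:
```python
from h import *
im=np.load('pics/top0.npy')
a=cv2.resize(im[225:335,280:460],None,fx=4.4,fy=4.4,interpolation=cv2.INTER_CUBIC)  # 792x484
b=cv2.resize(im[190:250,180:255],None,fx=4,fy=4,interpolation=cv2.INTER_CUBIC)
cv2.imwrite('pics/a.png',a)
for p in [(218,219),(195,213),(241,205)]: print(p,at_z('top',*p,.026))
for p in [(295,246),(290,293),(450,280),(445,324),(412,229),(440,234)]: print(p,at_z('top',*p,.014))
hsv=cv2.cvtColor(np.ascontiguousarray(im[190:250,180:255]),cv2.COLOR_BGR2HSV)
m=((hsv[...,1]>140)&(hsv[...,2]>80)).astype(np.uint8)
cs=max(cv2.findContours(m,0,1)[0],key=cv2.contourArea)
print(cv2.minAreaRect(cs)); 
box=cv2.boxPoints(cv2.minAreaRect(cs))+[180,190]
w=np.array([at_z('top',*p,.02) for p in box]);print(w, np.linalg.norm(np.diff(w,axis=0),axis=1))
```

```text
(218, 219) [0.53587589 0.34722587 0.026     ]
(195, 213) [0.54032612 0.39778073 0.026     ]
(241, 205) [0.57409903 0.30600309 0.026     ]
(295, 246) [0.50893052 0.17835238 0.014     ]
(290, 293) [0.41019817 0.1703693  0.014     ]
(450, 280) [ 0.4932994 -0.1514714  0.014    ]
(445, 324) [ 0.40224152 -0.15164803  0.014     ]
(412, 229) [ 0.58762694 -0.05954898  0.014     ]
(440, 234) [ 0.58700118 -0.11945986  0.014     ]
((37.438201904296875, 29.15389633178711), (26.614702224731445, 45.107879638671875), 79.87532806396484)
[[0.54728566 0.40571041 0.02      ]
 [0.58061655 0.31653767 0.02      ]
 [0.52609158 0.29478529 0.02      ]
 [0.49339272 0.38295554 0.02      ]] [0.09519835 0.05870382 0.09403833]
```

View pics/a.png

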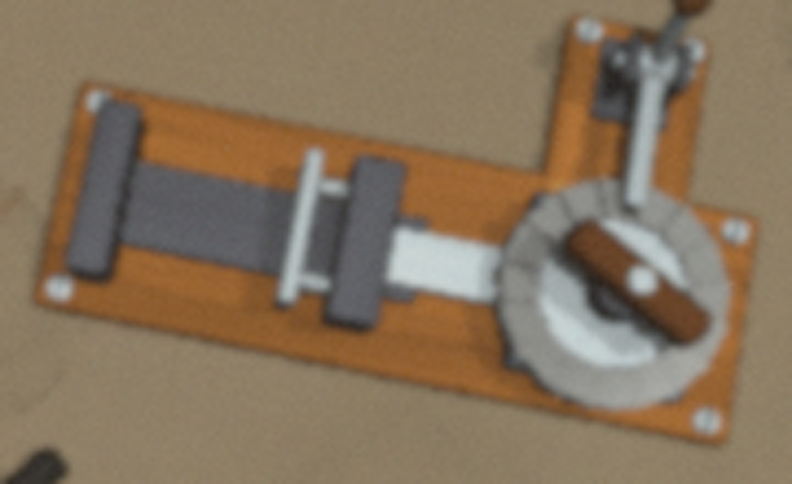

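Run:
```python
from h import *
def c(u,v,z): return at_z('top',280+u/4.4,225+v/4.4,z)[:2]
TL,TR,BL,BR=c(85,85,.014),c(755,213,.014),c(37,302,.014),c(724,443,.014)
print('board',TL,TR,BL,BR,np.linalg.norm(TL-BL),np.linalg.norm(TL-TR))
ang=lambda d:np.degrees(np.arctan2(d[1],d[0]))
print('yaxis yaw',ang(TL-TR),ang(BL-BR),'x yaw',ang(TL-BL),ang(TR-BR))
f1,f2=c(143,108,.062),c(110,278,.062); print('fixed face',(f1+f2)/2,np.linalg.norm(f1-f2),ang(f1-f2))
p1,p2=c(308,148,.064),c(278,304,.064); print('pad',(p1+p2)/2,np.linalg.norm(p1-p2),ang(p1-p2),np.linalg.norm((f1+f2-p1-p2)/2))
print('knob',c(638,279,.106),'wheel',c(613,293,.050))
b1,b2=c(582,232,.106),c(693,333,.106);print('bar',ang(b1-b2),(b1+b2)/2,np.linalg.norm(b1-b2))
print('nose',c(634,200,.06),'ball',c(688,2,.116))
for n,z in ((  (404,287),.116),((366,326),.06)): print(n, at_z('scene',*n,z))
print('knob scene',at_z('scene',347,306,.106))
```

```text
board [0.51403645 0.17005938] [ 0.50755849 -0.15317181] [0.40835511 0.17335145] [ 0.39874149 -0.15112692] 0.10573260264994033 0.3232960900722846
yaxis yaw 88.85187267674785 88.30294147937474 x yaw -1.7842417831105417 -1.0765758808191759
fixed face [0.45983737 0.13856372] 0.07823311241747274 -0.680312055669302
pad [0.45759245 0.06264323] 0.07136992905082545 -1.5790804434172956 0.0759536724654713
knob [ 0.45429306 -0.08329053] wheel [ 0.45391235 -0.08468104]
bar 56.35060452298772 [ 0.45287761 -0.08313409] 0.06194196149154844
nose [ 0.4956683  -0.08669485] ball [ 0.57480397 -0.08752012]
(404, 287) [ 0.57578547 -0.08880581  0.116     ]
(366, 326) [ 0.49552783 -0.08774099  0.06      ]
knob scene [ 0.47084204 -0.06190836  0.106     ]
```

Request:
drive_tool(
  increments=[
    {"grip": 1,"tx": 0.375,"ty": -0.875,"tz": 0,"turn": -1},
    {"grip": 1,"tx": 0.375,"ty": -0.875,"tz": 0,"turn": -1},
    {"grip": 1,"tx": 0.375,"ty": -0.875,"tz": 0,"turn": -1},
    {"grip": 1,"tx": 0.375,"ty": -0.875,"tz": 0,"turn": -1},
    {"grip": 1,"tx": 0.375,"ty": -0.875,"tz": 0,"turn": -1},
    {"grip": 1,"tx": 0.375,"ty": -0.875,"tz": 0,"turn": -1},
    {"grip": 1,"tx": 0.375,"ty": -0.875,"tz": 0,"turn": -1},
    {"grip": 1,"tx": 0.375,"ty": -0.875,"tz": 0,"turn": -1},
  ],
)

```text
clock: 0.9
position: [0.3853, 0.225, 0.226]
ee_rot: [-2.072, -2.361, 0.003]
force: [0.7, 0.0, -0.4]
width: 0.352
```

Request:
drive_tool(
  increments=[
    {"grip": 1,"tx": 0.3,"ty": -0.78,"tz": -0.16,"turn": -0.15},
    {"grip": 1,"tx": 0.3,"ty": -0.78,"tz": -0.16,"turn": -0.15},
    {"grip": 1,"tx": 0.3,"ty": -0.78,"tz": -0.16,"turn": -0.15},
    {"grip": 1,"tx": 0.3,"ty": -0.78,"tz": -0.16,"turn": -0.15},
    {"grip": 1,"tx": 0.3,"ty": -0.78,"tz": -0.16,"turn": -0.15},
    {"grip": 1,"tx": 0.3,"ty": -0.78,"tz": -0.16,"turn": -0.15},
    {"grip": 1,"tx": 0.3,"ty": -0.78,"tz": -0.16,"turn": -0.15},
    {"grip": 1,"tx": 0.3,"ty": -0.78,"tz": -0.16,"turn": -0.15},
    {"grip": 1,"tx": 0.3,"ty": -0.78,"tz": -0.16,"turn": -0.15},
  ],
)

```text
clock: 1.8
position: [0.5048, -0.0879, 0.1615]
ee_rot: [-2.253, -2.187, 0.004]
force: [0.5, 1.5, -0.6]
width: 0.002
```

```bash
cat >> h.py <<'E'
def tcp():
    o=observe(); return np.array(o['position']),R.from_rotvec(o['ee_rot']).as_matrix()
def wcam():
    p,M=tcp(); H=np.array(camera_info('wrist')['hand_eye'])
    return p+M@H[:3,3], M@H[:3,:3], camera_info('wrist')
def w_at_z(wc,u,v,z):
    e,Q,c=wc; d=Q@np.array([(u-c['cx'])/c['fx'],(v-c['cy'])/c['fy'],1]); return e+d*(z-e[2])/d[2]
def w_proj(wc,p):
    e,Q,c=wc; q=Q.T@(np.array(p)-e); return [c['fx']*q[0]/q[2]+c['cx'],c['fy']*q[1]/q[2]+c['cy']]
E
python3 - <<'E'
from h import *
wc=wcam(); save('wrist','w1')
o=observe();print(o['position'],o['joints'],o['width'])
yaw=np.radians(-1.4);X=np.array([np.cos(yaw),np.sin(yaw),0]);k=np.array([.454,-.084,0])
for n,p in (('ball',k+.1205*X+[0,0,.116]),('knob',k+[0,0,.106]),('nose',k+.038*X+[0,0,.06])): print(n,p,w_proj(wc,p))
E
```

```text
[ 0.50483862 -0.08639425  0.16166057] [-0.3659275   0.34934409  0.56192885  1.9596363  -0.23420758  0.89915908
  0.28905223] 0.009841093194378384
ball [ 0.57446403 -0.08694408  0.116     ] [np.float64(440.93937044456857), np.float64(256.47536412034395)]
knob [ 0.454 -0.084  0.106] [np.float64(232.6908683836578), np.float64(251.54323942436423)]
nose [ 0.49198866 -0.08492842  0.06      ] [np.float64(300.28581712347665), np.float64(230.03232838915622)]
```

View pics/w1.png

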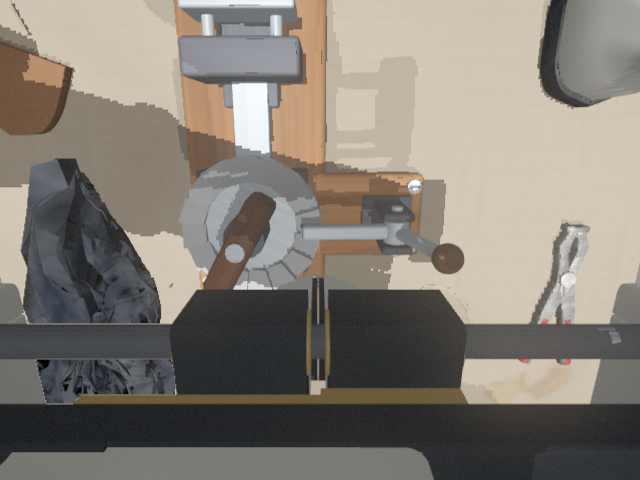

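Request:
drive_tool(
  increments=[
    {"grip": 1,"tx": 0.02,"ty": 0,"tz": -0.08,"turn": 0},
    {"grip": 1,"tx": 0.02,"ty": 0,"tz": -0.15,"turn": 0},
    {"grip": 1,"tx": 0.02,"ty": 0,"tz": -0.15,"turn": 0},
    {"grip": 1,"tx": 0.06,"ty": 0,"tz": -0.15,"turn": 0},
    {"grip": 1,"tx": 0.09,"ty": 0,"tz": -0.15,"turn": 0},
    {"grip": 1,"tx": 0.12,"ty": 0,"tz": -0.15,"turn": 0},
    {"grip": 1,"tx": 0.15,"ty": 0,"tz": -0.15,"turn": 0},
  ],
)

```text
clock: 2.55
position: [0.5659, -0.0858, 0.1025]
ee_rot: [-2.249, -2.191, 0.002]
force: [-0.3, -0.2, -0.5]
width: 0.006
```

Request:
drive_tool(
  increments=[
    {"grip": 1,"tx": 0.03,"ty": 0,"tz": -0.01,"turn": 0},
    {"grip": 1,"tx": 0.06,"ty": 0,"tz": -0.03,"turn": 0},
    {"grip": 1,"tx": 0.09,"ty": 0,"tz": -0.05,"turn": 0},
    {"grip": 1,"tx": 0.12,"ty": 0,"tz": -0.055,"turn": 0},
    {"grip": 1,"tx": 0.16,"ty": 0,"tz": -0.055,"turn": 0},
    {"grip": 1,"tx": 0.16,"ty": 0,"tz": -0.055,"turn": 0},
    {"grip": 1,"tx": 0.16,"ty": 0,"tz": -0.055,"turn": 0},
  ],
)

```text
clock: 3.25
position: [0.6298, -0.0861, 0.08]
ee_rot: [-2.249, -2.191, 0.003]
force: [0.1, -0.7, -1.0]
width: 0.003
```

Run:
```python
from h import *
wc=wcam(); save('wrist','w2',(80,100,560,460),1.5)
```

```text
(no output)
```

View pics/w2.png

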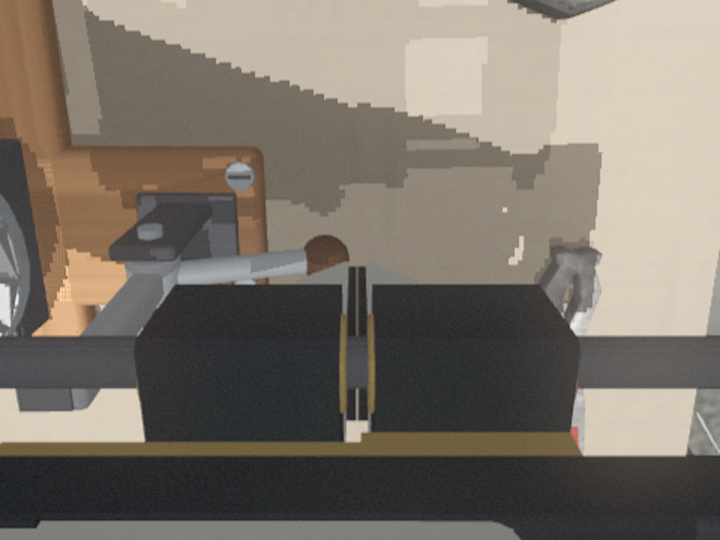

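Run:
```python
from h import *
H=np.array(camera_info('wrist')['hand_eye']);M=R.from_rotvec([-2.253,-2.187,.004]).as_matrix();p=np.array([.5048,-.0864,.1617])
wc=(p+M@H[:3,3],M@H[:3,:3],camera_info('wrist'))
a=w_at_z(wc,234,253,.106);b=w_at_z(wc,262,197,.106);print(a,b,np.degrees(np.arctan2(*(b-a)[[1,0]])),np.linalg.norm(b-a))
```

```text
[ 0.45461917 -0.0834831   0.106     ] [ 0.47372084 -0.05021304  0.106     ] 60.13814817120896 0.038363661934420326
```

Request:
drive_tool(
  increments=[
    {"grip": 1,"tx": 0,"ty": 0,"tz": 0.12,"turn": 0},
    {"grip": 1,"tx": 0,"ty": 0,"tz": 0.24,"turn": 0},
    {"grip": -1,"tx": -0.1,"ty": 0,"tz": 0.25,"turn": -0.1},
    {"grip": -1,"tx": -0.2,"ty": 0,"tz": 0.25,"turn": -0.24},
    {"grip": -1,"tx": -0.32,"ty": 0.005,"tz": 0.25,"turn": -0.38},
    {"grip": -1,"tx": -0.44,"ty": 0.005,"tz": 0.25,"turn": -0.48},
    {"grip": -1,"tx": -0.44,"ty": 0.005,"tz": 0.25,"turn": -0.48},
    {"grip": -1,"tx": -0.44,"ty": 0.005,"tz": 0.25,"turn": -0.48},
  ],
)

```text
clock: 4.1
position: [0.4523, -0.0836, 0.1804]
ee_rot: [-2.721, -1.562, 0.0]
force: [0.8, 0.4, -0.1]
width: 0.473
```

Request:
drive_tool(
  increments=[
    {"grip": -1,"tx": 0.005,"ty": 0,"tz": 0,"turn": 0},
    {"grip": -1,"tx": 0.005,"ty": 0,"tz": -0.05,"turn": 0},
    {"grip": -1,"tx": 0.005,"ty": 0,"tz": -0.12,"turn": 0},
    {"grip": -1,"tx": 0.005,"ty": 0,"tz": -0.2,"turn": 0},
    {"grip": -1,"tx": 0.005,"ty": 0,"tz": -0.26,"turn": 0},
    {"grip": -1,"tx": 0.005,"ty": 0,"tz": -0.26,"turn": 0},
    {"grip": 1,"tx": 0.005,"ty": 0,"tz": -0.26,"turn": 0},
    {"grip": 1,"tx": 0.005,"ty": 0,"tz": -0.26,"turn": 0},
    {"grip": 1,"tx": 0.005,"ty": 0,"tz": -0.26,"turn": 0},
    {"grip": 1,"tx": 0.005,"ty": 0,"tz": -0.26,"turn": 0},
    {"grip": 1,"tx": 0.005,"ty": 0,"tz": -0.26,"turn": 0},
    {"grip": 1,"tx": 0.005,"ty": 0,"tz": -0.26,"turn": 0},
    {"grip": 1,"tx": 0.005,"ty": 0,"tz": -0.26,"turn": 0},
  ],
  newtons=20,
)

```text
clock: 5.4
position: [0.4544, -0.0836, 0.0765]
ee_rot: [-2.721, -1.562, 0.0]
force: [0.3, 0.1, 0.1]
width: 0.441
```

Request:
drive_tool(
  increments=[
    {"grip": 1,"tx": 0,"ty": 0,"tz": 0,"turn": 0},
    {"grip": 1,"tx": 0,"ty": 0,"tz": 0,"turn": 0},
    {"grip": 1,"tx": 0,"ty": 0,"tz": 0,"turn": 0},
    {"grip": 1,"tx": 0,"ty": 0,"tz": 0,"turn": 0},
    {"grip": 1,"tx": 0,"ty": 0,"tz": 0,"turn": 0},
  ],
)

```text
clock: 5.9
position: [0.4555, -0.0842, 0.0767]
ee_rot: [-2.723, -1.563, -0.002]
force: [5.0, -3.1, -4.5]
width: 0.287
```

Request:
drive_tool(
  increments=[
    {"grip": 1,"tx": 0,"ty": 0,"tz": 0,"turn": 0},
    {"grip": 1,"tx": 0,"ty": 0,"tz": 0,"turn": 0},
    {"grip": 1,"tx": 0,"ty": 0,"tz": 0,"turn": 0},
  ],
)

```text
clock: 6.2
position: [0.4556, -0.0842, 0.0767]
ee_rot: [-2.723, -1.563, -0.002]
force: [3.0, -1.3, -3.8]
width: 0.288
```

Run:
```python
from h import *
o=observe();print(o['force'],o['ft_torque'],o['joints'],o['width'])
save('wrist','w3',(160,100,480,340),2)
```

```text
[ 3.04304448 -1.33146232 -3.81786784] [-0.42643232 -0.37756837  0.00070316] [-0.40411238  0.42695499  0.62299007  2.16258759 -0.40546015  0.6658399
 -0.02822051] 0.2880660137014142
```

View pics/w3.png

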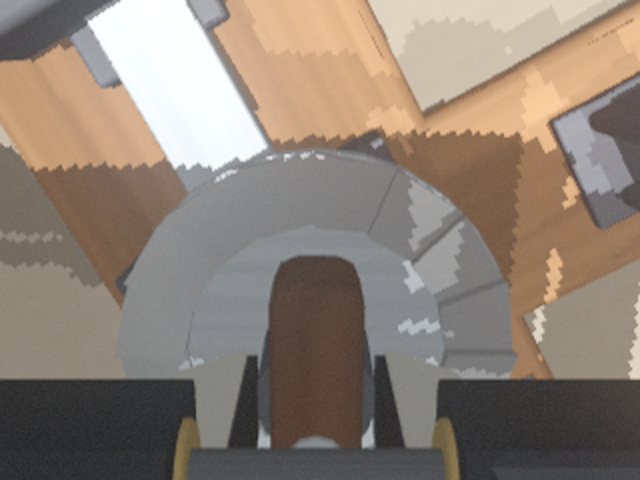

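Request:
drive_tool(
  increments=[
    {"grip": 1,"tx": 0,"ty": 0,"tz": 0,"turn": 0.1},
    {"grip": 1,"tx": 0,"ty": 0,"tz": 0,"turn": 0.2},
    {"grip": 1,"tx": 0,"ty": 0,"tz": 0,"turn": 0.3},
    {"grip": 1,"tx": 0,"ty": 0,"tz": 0,"turn": 0.4},
    {"grip": 1,"tx": 0,"ty": 0,"tz": 0,"turn": 0.5},
    {"grip": 1,"tx": 0,"ty": 0,"tz": 0,"turn": 0.6},
    {"grip": 1,"tx": 0,"ty": 0,"tz": 0,"turn": 0.7},
    {"grip": 1,"tx": 0,"ty": 0,"tz": 0,"turn": 0.8},
    {"grip": 1,"tx": 0,"ty": 0,"tz": 0,"turn": 0.9},
    {"grip": 1,"tx": 0,"ty": 0,"tz": 0,"turn": 1.0},
  ],
)

```text
clock: 7.25
position: [0.4551, -0.0842, 0.0767]
ee_rot: [-1.571, -2.718, 0.0]
force: [1.7, -1.7, -1.2]
width: 0.287
```

```bash
cat >> h.py <<'E'
def st():
    o=observe();M=R.from_rotvec(o['ee_rot']).as_matrix()
    print('t%.2f'%o['clock'],np.round(o['position'],4),'yawY %.1f'%np.degrees(np.arctan2(M[1,1],M[0,1])),'F',np.round(o['force'],1),'T',np.round(o['ft_torque'],2),'w %.3f'%o['width'],'q',np.round(o['joints'],2))
E
python3 -c "from h import *;st()"
```

```text
t7.25 [ 0.4551 -0.0842  0.0767] yawY 29.9 F [ 1.7 -1.7 -1.2] T [-0.21 -0.13  0.01] w 0.287 q [-0.18  0.39  0.32  2.15 -0.2   0.64  0.8 ]
```

Request:
drive_tool(
  increments=[
    {"grip": 1,"tx": 0,"ty": 0,"tz": 0,"turn": 0.1},
    {"grip": 1,"tx": 0,"ty": 0,"tz": 0,"turn": 0.2},
    {"grip": 1,"tx": 0,"ty": 0,"tz": 0,"turn": 0.3},
    {"grip": 1,"tx": 0,"ty": 0,"tz": 0,"turn": 0.4},
    {"grip": 1,"tx": 0,"ty": 0,"tz": 0,"turn": 0.5},
    {"grip": 1,"tx": 0,"ty": 0,"tz": 0,"turn": 0.6},
    {"grip": 1,"tx": 0,"ty": 0,"tz": 0,"turn": 0.7},
    {"grip": 1,"tx": 0,"ty": 0,"tz": 0,"turn": 0.8},
    {"grip": 1,"tx": 0,"ty": 0,"tz": 0,"turn": 0.8},
  ],
)

```text
clock: 8.15
position: [0.4548, -0.0845, 0.0767]
ee_rot: [-0.327, -3.122, 0.002]
force: [1.6, -1.5, -1.7]
width: 0.288
```

```bash
python3 -c "from h import *;st()"
```

```text
t8.15 [ 0.4548 -0.0845  0.0767] yawY 78.0 F [ 1.6 -1.5 -1.7] T [-0.45 -0.23  0.  ] w 0.288 q [-0.01  0.38  0.1   2.13 -0.06  0.64  1.49]
```

Request:
drive_tool(
  increments=[
    {"grip": 1,"tx": 0,"ty": 0,"tz": 0,"turn": 0.06},
    {"grip": 1,"tx": 0,"ty": 0,"tz": 0,"turn": 0.12},
    {"grip": 1,"tx": 0,"ty": 0,"tz": 0,"turn": 0.18},
    {"grip": 1,"tx": 0,"ty": 0,"tz": 0,"turn": 0.2},
    {"grip": 1,"tx": 0,"ty": 0,"tz": 0,"turn": 0.2},
  ],
)

```text
clock: 8.65
position: [0.4549, -0.0846, 0.0767]
ee_rot: [-0.004, -3.139, 0.002]
force: [1.8, -2.3, -1.5]
width: 0.285
```

```bash
python3 -c "from h import *;st()"
```

```text
t8.65 [ 0.4549 -0.0846  0.0767] yawY 89.9 F [ 1.8 -2.3 -1.5] T [-0.33 -0.39 -0.19] w 0.285 q [ 0.03  0.38  0.04  2.13 -0.02  0.64  1.66]
```

Request:
drive_tool(
  increments=[
    {"grip": 1,"tx": 0,"ty": 0,"tz": 0,"turn": 0.04},
    {"grip": 1,"tx": 0,"ty": 0,"tz": 0,"turn": 0.06},
    {"grip": 1,"tx": 0,"ty": 0,"tz": 0,"turn": 0.06},
  ],
)

```text
clock: 8.95
position: [0.4542, -0.0847, 0.0766]
ee_rot: [0.092, -3.136, 0.002]
force: [-0.8, -0.9, 2.4]
width: 0.292
```

```bash
python3 -c "from h import *;st()"
```

```text
t8.95 [ 0.4542 -0.0847  0.0766] yawY 93.4 F [-0.8 -0.9  2.4] T [-0.35  0.34 -0.27] w 0.292 q [ 0.05  0.38  0.03  2.13 -0.01  0.64  1.71]
```

Request:
drive_tool(
  increments=[
    {"grip": 1,"tx": 0,"ty": 0,"tz": 0,"turn": -0.04},
    {"grip": -1,"tx": 0,"ty": 0,"tz": 0,"turn": -0.05},
    {"grip": -1,"tx": 0,"ty": 0,"tz": 0,"turn": -0.05},
    {"grip": -1,"tx": 0,"ty": 0,"tz": 0,"turn": -0.05},
    {"grip": -1,"tx": 0,"ty": 0,"tz": 0.08,"turn": -0.05},
    {"grip": -1,"tx": 0,"ty": 0,"tz": 0.18,"turn": -0.05},
    {"grip": -1,"tx": 0.02,"ty": 0.1,"tz": 0.3,"turn": -0.18},
    {"grip": -1,"tx": 0.05,"ty": 0.22,"tz": 0.3,"turn": -0.32},
    {"grip": -1,"tx": 0.08,"ty": 0.34,"tz": 0.3,"turn": -0.46},
    {"grip": -1,"tx": 0.1,"ty": 0.46,"tz": 0.3,"turn": -0.6},
    {"grip": -1,"tx": 0.14,"ty": 0.58,"tz": 0.3,"turn": -0.74},
    {"grip": -1,"tx": 0.16,"ty": 0.7,"tz": 0.3,"turn": -0.88},
    {"grip": -1,"tx": 0.19,"ty": 0.82,"tz": 0.3,"turn": -1},
    {"grip": -1,"tx": 0.2,"ty": 0.9,"tz": 0.3,"turn": -1},
    {"grip": -1,"tx": 0.2,"ty": 0.9,"tz": 0.3,"turn": -1},
  ],
)

```text
clock: 10.45
position: [0.5328, 0.2837, 0.1959]
ee_rot: [-1.475, -2.767, -0.005]
force: [-0.4, 0.6, -1.0]
width: 0.999
```

Run:
```python
from h import *
st(); wc=wcam(); save('wrist','w4')
im=np.load('pics/w4.npy')
hsv=cv2.cvtColor(np.ascontiguousarray(im[:285]),cv2.COLOR_BGR2HSV)
m=((hsv[...,0]<25)&(hsv[...,1]>120)&(hsv[...,2]>80)).astype(np.uint8)
m=cv2.morphologyEx(m,cv2.MORPH_OPEN,np.ones((5,5)))
for c in cv2.findContours(m,0,1)[0]:
    if cv2.contourArea(c)>1500:
        r=cv2.minAreaRect(c); w=np.array([w_at_z(wc,*p,.026) for p in cv2.boxPoints(r)])
        d=np.diff(w,axis=0)[:,:2]
        print(r,w.mean(0),np.linalg.norm(d,axis=1),np.degrees(np.arctan2(d[:,1],d[:,0])))
```

```text
t10.45 [0.5328 0.2837 0.1959] yawY 33.9 F [-0.4  0.6 -1. ] T [-0.06  0.03 -0.01] w 0.999 q [-0.63  0.43  0.09  1.67 -0.05  1.05  0.06]
```

View pics/w4.png

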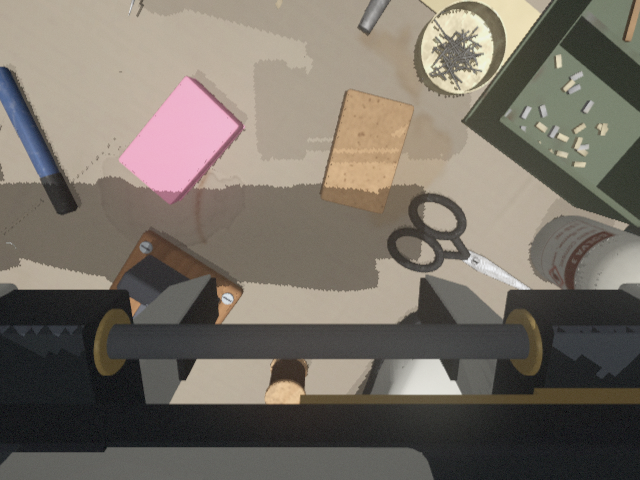

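Run:
```python
from h import *
wc=wcam()
w=np.array([w_at_z(wc,*p,.026) for p in [(349,90),(414,105),(382,211),(321,196)]])
d=np.diff(w,axis=0)[:,:2];print(w.mean(0),np.linalg.norm(d,axis=1),np.degrees(np.arctan2(d[:,1],d[:,0])))
s=np.array([w_at_z(wc,*p,.01) for p in [(440,195),(412,228)]]);print(s)
```

```text
[0.53729844 0.34681432 0.026     ] [0.05469912 0.09147511 0.05557403] [  21.61466462  -70.14167755 -160.15201324]
[[0.61806474 0.35369512 0.01      ]
 [0.61598017 0.31461785 0.01      ]]
```

Request:
drive_tool(
  increments=[
    {"grip": -0.75,"tx": 0.01,"ty": 0.08,"tz": -0.05,"turn": -0.11},
    {"grip": -0.75,"tx": 0.01,"ty": 0.16,"tz": -0.12,"turn": -0.225},
    {"grip": -0.75,"tx": 0.01,"ty": 0.16,"tz": -0.24,"turn": -0.225},
    {"grip": -0.75,"tx": 0.01,"ty": 0.16,"tz": -0.34,"turn": -0.225},
    {"grip": -0.75,"tx": 0.01,"ty": 0.16,"tz": -0.42,"turn": -0.225},
    {"grip": -0.75,"tx": 0.01,"ty": 0.16,"tz": -0.465,"turn": -0.225},
    {"grip": -0.75,"tx": 0.01,"ty": 0.16,"tz": -0.47,"turn": -0.225},
    {"grip": 1,"tx": 0.01,"ty": 0.16,"tz": -0.47,"turn": -0.225},
    {"grip": 1,"tx": 0.01,"ty": 0.16,"tz": -0.47,"turn": -0.225},
    {"grip": 1,"tx": 0.01,"ty": 0.16,"tz": -0.47,"turn": -0.225},
    {"grip": 1,"tx": 0.01,"ty": 0.16,"tz": -0.47,"turn": -0.225},
    {"grip": 1,"tx": 0.01,"ty": 0.16,"tz": -0.47,"turn": -0.225},
    {"grip": 1,"tx": 0.01,"ty": 0.16,"tz": -0.47,"turn": -0.225},
  ],
  newtons=20,
)

```text
clock: 11.8
position: [0.538, 0.345, 0.0093]
ee_rot: [-1.793, -2.574, -0.007]
force: [-0.8, -0.8, 6.8]
width: 0.638
```

```bash
python3 -c "from h import *;st()"
```

```text
t11.80 [0.538  0.345  0.0093] yawY 20.3 F [-0.8 -0.8  6.8] T [-0.29  0.12 -0.  ] w 0.638 q [-0.72  0.69  0.1   1.74 -0.11  0.71 -0.2 ]
```

Request:
drive_tool(
  increments=[
    {"grip": 1,"tx": 0,"ty": 0,"tz": 0.03,"turn": 0},
    {"grip": 1,"tx": 0,"ty": 0,"tz": 0.12,"turn": 0},
    {"grip": 1,"tx": 0,"ty": 0,"tz": 0.22,"turn": 0},
    {"grip": 1,"tx": -0.03,"ty": -0.09,"tz": 0.28,"turn": -0.06},
    {"grip": 1,"tx": -0.06,"ty": -0.18,"tz": 0.28,"turn": -0.12},
    {"grip": 1,"tx": -0.09,"ty": -0.28,"tz": 0.28,"turn": -0.18},
    {"grip": 1,"tx": -0.12,"ty": -0.38,"tz": 0.28,"turn": -0.24},
    {"grip": 1,"tx": -0.15,"ty": -0.48,"tz": 0.28,"turn": -0.3},
    {"grip": 1,"tx": -0.18,"ty": -0.58,"tz": 0.26,"turn": -0.36},
    {"grip": 1,"tx": -0.2,"ty": -0.65,"tz": 0.22,"turn": -0.36},
    {"grip": 1,"tx": -0.2,"ty": -0.658,"tz": 0.2,"turn": -0.36},
    {"grip": 1,"tx": -0.2,"ty": -0.658,"tz": 0.2,"turn": -0.36},
  ],
)

```text
clock: 13.0
position: [0.4576, 0.0812, 0.0893]
ee_rot: [-2.245, -2.191, -0.007]
force: [-0.3, 0.1, -0.1]
width: 0.637
```

Run:
```python
from h import *
st(); wc=wcam(); save('wrist','w5',(160,0,480,300),2)
p=tcp()[0]
for n,q in (('face L',(.4195,.1396,.062)),('face R',(.4985,.1376,.062)),('block far L',(p[0]-.027,p[1]+.0505,p[2]+.0165)),('block far R',(p[0]+.031,p[1]+.0505,p[2]+.0165))):
    u=w_proj(wc,q); print(n,u,[(u[0]-160)*2,u[1]*2])
```

```text
t13.00 [0.4576 0.0812 0.0893] yawY -1.4 F [-0.3  0.1 -0.1] T [-0.06  0.03  0.02] w 0.637 q [-0.47  0.36  0.24  2.13 -0.14  0.67 -0.16]
face L [np.float64(236.22445115813747), np.float64(163.15541892195318)] [np.float64(152.44890231627494), np.float64(326.31083784390637)]
face R [np.float64(399.90169491459756), np.float64(163.27849256596406)] [np.float64(479.8033898291951), np.float64(326.5569851319281)]
block far L [np.float64(244.77492559189102), np.float64(192.05373468333894)] [np.float64(169.54985118378204), np.float64(384.1074693666779)]
block far R [np.float64(399.4714509963742), np.float64(188.28556888008617)] [np.float64(478.9429019927484), np.float64(376.57113776017235)]
```

View pics/w5.png

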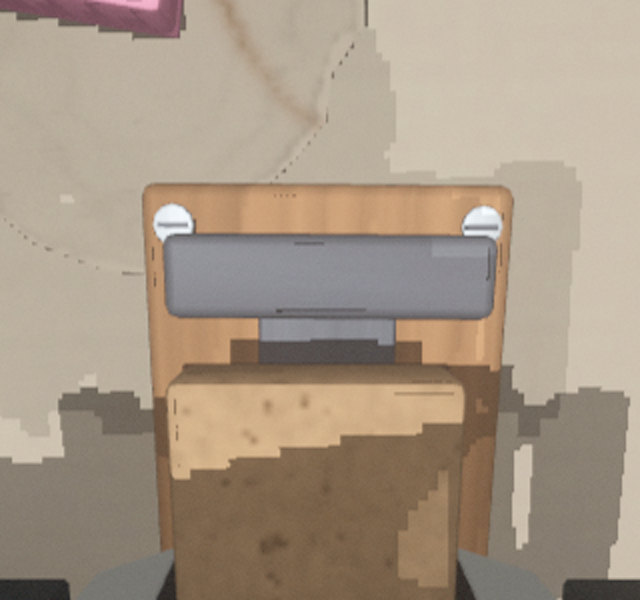

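Request:
drive_tool(
  increments=[
    {"grip": 1,"tx": 0.005,"ty": 0.008,"tz": 0,"turn": 0},
    {"grip": 1,"tx": 0.005,"ty": 0.008,"tz": -0.05,"turn": 0},
    {"grip": 1,"tx": 0.005,"ty": 0.008,"tz": -0.09,"turn": 0},
    {"grip": 1,"tx": 0.005,"ty": 0.008,"tz": -0.12,"turn": 0},
    {"grip": 1,"tx": 0.005,"ty": 0.008,"tz": -0.132,"turn": 0},
    {"grip": 1,"tx": 0.005,"ty": 0.008,"tz": -0.136,"turn": 0},
    {"grip": 1,"tx": 0.005,"ty": 0.008,"tz": -0.136,"turn": 0},
  ],
)

```text
clock: 13.75
position: [0.4606, 0.086, 0.0357]
ee_rot: [-2.243, -2.194, -0.01]
force: [0.7, 0.0, -0.5]
width: 0.635
```

```bash
python3 -c "from h import *;st()"
```

```text
t13.75 [0.4606 0.086  0.0357] yawY -1.3 F [ 0.7  0.  -0.5] T [-0.07  0.03 -0.02] w 0.635 q [-0.45  0.46  0.2   2.16 -0.19  0.53 -0.13]
```

Request:
drive_tool(
  increments=[
    {"grip": 1,"tx": -0.002,"ty": -0.005,"tz": -0.004,"turn": 0},
    {"grip": 1,"tx": -0.002,"ty": -0.005,"tz": -0.006,"turn": 0},
    {"grip": 1,"tx": -0.002,"ty": -0.005,"tz": -0.006,"turn": 0},
  ],
)

```text
clock: 14.05
position: [0.4608, 0.0851, 0.0349]
ee_rot: [-2.243, -2.194, -0.014]
force: [-4.0, 3.5, 18.2]
width: 0.638
```

```bash
python3 -c "from h import *;st()"
```

```text
t14.05 [0.4608 0.0851 0.0349] yawY -1.3 F [-4.   3.5 18.2] T [0.61 1.04 0.06] w 0.638 q [-0.44  0.46  0.2   2.16 -0.19  0.53 -0.12]
```

Request:
drive_tool(
  increments=[
    {"grip": -0.6,"tx": 0,"ty": 0,"tz": 0.002,"turn": 0},
    {"grip": -0.6,"tx": 0,"ty": 0,"tz": 0.002,"turn": 0},
    {"grip": -0.6,"tx": 0,"ty": 0,"tz": 0.002,"turn": 0},
    {"grip": -0.6,"tx": 0,"ty": 0,"tz": 0.06,"turn": 0},
    {"grip": -0.6,"tx": 0,"ty": 0,"tz": 0.16,"turn": 0},
    {"grip": -0.6,"tx": 0,"ty": 0,"tz": 0.28,"turn": 0},
    {"grip": 1,"tx": 0.01,"ty": -0.01,"tz": 0.4,"turn": 0},
    {"grip": 1,"tx": 0.06,"ty": -0.09,"tz": 0.4,"turn": 0},
  ],
)

```text
clock: 14.85
position: [0.4871, 0.0528, 0.2007]
ee_rot: [-2.238, -2.203, -0.029]
force: [0.6, 0.2, -0.4]
width: 0.672
```

Run:
```python
from h import *
st(); save('top','t2'); im=np.load('pics/t2.npy')
cv2.imwrite('pics/t2c.png',cv2.resize(im[225:335,280:460],None,fx=4.4,fy=4.4,interpolation=cv2.INTER_CUBIC))
```

```text
t14.85 [0.4871 0.0528 0.2007] yawY -0.9 F [ 0.6  0.2 -0.4] T [-0.07 -0.03 -0.  ] w 0.672 q [-0.46  0.23  0.3   1.96 -0.1   0.95 -0.12]
```

View pics/t2c.png

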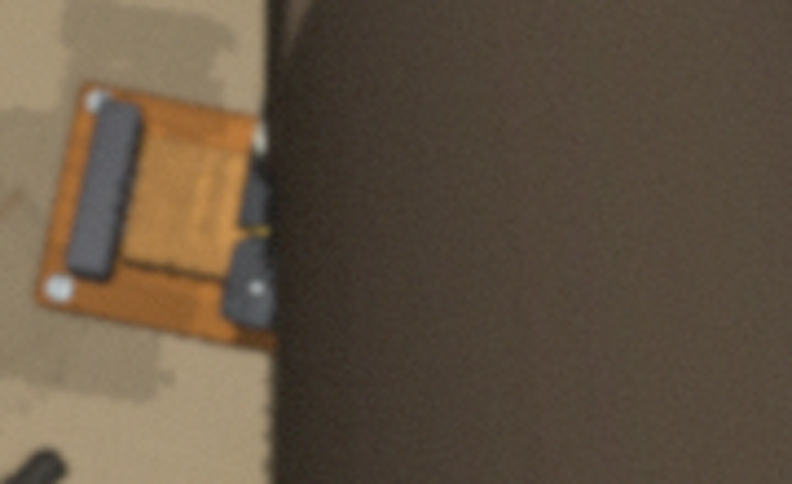

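Request:
drive_tool(
  increments=[
    {"grip": 1,"tx": 0.08,"ty": -0.09,"tz": 0,"turn": 0},
    {"grip": 1,"tx": 0.16,"ty": -0.18,"tz": 0,"turn": 0},
    {"grip": 1,"tx": 0.24,"ty": -0.27,"tz": 0,"turn": 0},
    {"grip": 1,"tx": 0.3,"ty": -0.35,"tz": 0,"turn": 0},
    {"grip": 1,"tx": 0.3,"ty": -0.35,"tz": 0,"turn": 0},
    {"grip": 1,"tx": 0.3,"ty": -0.35,"tz": 0,"turn": 0},
    {"grip": 1,"tx": 0.3,"ty": -0.35,"tz": -0.02,"turn": 0},
    {"grip": 1,"tx": 0.3,"ty": -0.35,"tz": -0.1,"turn": 0},
    {"grip": 1,"tx": 0.3,"ty": -0.35,"tz": -0.18,"turn": 0},
    {"grip": 1,"tx": 0.3,"ty": -0.35,"tz": -0.24,"turn": 0},
    {"grip": 1,"tx": 0.3,"ty": -0.35,"tz": -0.24,"turn": 0},
  ],
)

```text
clock: 16.0
position: [0.6066, -0.0934, 0.099]
ee_rot: [-2.243, -2.196, -0.018]
force: [-0.2, 0.1, -0.2]
width: 0.005
```

```bash
python3 -c "from h import *;st()"
```

```text
t16.00 [ 0.6066 -0.0934  0.099 ] yawY -1.2 F [-0.2  0.1 -0.2] T [-0.08  0.07  0.  ] w 0.005 q [-0.15  0.55  0.32  1.77 -0.24  0.85  0.26]
```

Request:
drive_tool(
  increments=[
    {"grip": 1,"tx": -0.02,"ty": 0.017,"tz": 0.01,"turn": 0},
    {"grip": 1,"tx": -0.05,"ty": 0.017,"tz": 0.01,"turn": 0},
    {"grip": 1,"tx": -0.08,"ty": 0.017,"tz": 0.01,"turn": 0},
    {"grip": 1,"tx": -0.11,"ty": 0.017,"tz": 0.01,"turn": 0},
    {"grip": 1,"tx": -0.14,"ty": 0.017,"tz": 0.01,"turn": 0},
    {"grip": 1,"tx": -0.17,"ty": 0.017,"tz": 0.01,"turn": 0},
    {"grip": 1,"tx": -0.195,"ty": 0.017,"tz": 0.01,"turn": 0},
    {"grip": 1,"tx": -0.195,"ty": 0.017,"tz": 0.01,"turn": 0},
    {"grip": 1,"tx": -0.195,"ty": 0.017,"tz": 0.01,"turn": 0},
  ],
)

```text
clock: 16.9
position: [0.5288, -0.0866, 0.1032]
ee_rot: [-2.243, -2.196, -0.019]
force: [-0.3, 0.0, 0.3]
width: 0.008
```

```bash
python3 -c "from h import *;st()"
```

```text
t16.90 [ 0.5288 -0.0866  0.1032] yawY -1.2 F [-0.3  0.   0.3] T [-0.06  0.04 -0.04] w 0.008 q [-0.17  0.44  0.33  1.96 -0.21  0.77  0.26]
```

Request:
drive_tool(
  increments=[
    {"grip": 1,"tx": 0,"ty": 0,"tz": 0.1,"turn": 0},
    {"grip": 1,"tx": 0,"ty": 0,"tz": 0.2,"turn": 0},
    {"grip": -1,"tx": -0.06,"ty": 0,"tz": 0.24,"turn": 0.13},
    {"grip": -1,"tx": -0.12,"ty": 0.005,"tz": 0.24,"turn": 0.26},
    {"grip": -1,"tx": -0.18,"ty": 0.005,"tz": 0.24,"turn": 0.39},
    {"grip": -1,"tx": -0.185,"ty": 0.005,"tz": 0.24,"turn": 0.52},
    {"grip": -1,"tx": -0.185,"ty": 0.005,"tz": 0.24,"turn": 0.65},
    {"grip": -1,"tx": -0.185,"ty": 0.005,"tz": 0.24,"turn": 0.78},
    {"grip": -1,"tx": -0.185,"ty": 0.005,"tz": 0.24,"turn": 0.91},
    {"grip": -1,"tx": -0.185,"ty": 0.005,"tz": 0.24,"turn": 1.0},
  ],
)

```text
clock: 17.9
position: [0.4554, -0.0846, 0.1993]
ee_rot: [-0.835, -3.021, -0.014]
force: [0.1, -0.2, 0.3]
width: 0.649
```

Request:
drive_tool(
  increments=[
    {"grip": -1,"tx": 0,"ty": 0,"tz": 0,"turn": 0.13},
    {"grip": -1,"tx": 0,"ty": 0,"tz": 0,"turn": 0.26},
    {"grip": -1,"tx": 0,"ty": 0,"tz": 0,"turn": 0.39},
    {"grip": -1,"tx": 0,"ty": 0,"tz": 0,"turn": 0.51},
    {"grip": -1,"tx": 0,"ty": 0,"tz": 0,"turn": 0.51},
  ],
)

```text
clock: 18.4
position: [0.4561, -0.0847, 0.1994]
ee_rot: [-0.006, -3.132, -0.01]
force: [0.6, 0.4, -0.4]
width: 0.994
```

Run:
```python
from h import *
st(); wc=wcam(); save('wrist','w6'); print(w_proj(wc,[.4545,-.084,.106]))
```

```text
t18.40 [ 0.4561 -0.0847  0.1994] yawY 89.8 F [ 0.6  0.4 -0.4] T [ 0.02  0.04 -0.04] w 0.994 q [-0.02  0.21  0.11  1.99 -0.04  0.96  1.68]
[np.float64(318.04597625494614), np.float64(236.62825131927664)]
```

View pics/w6.png

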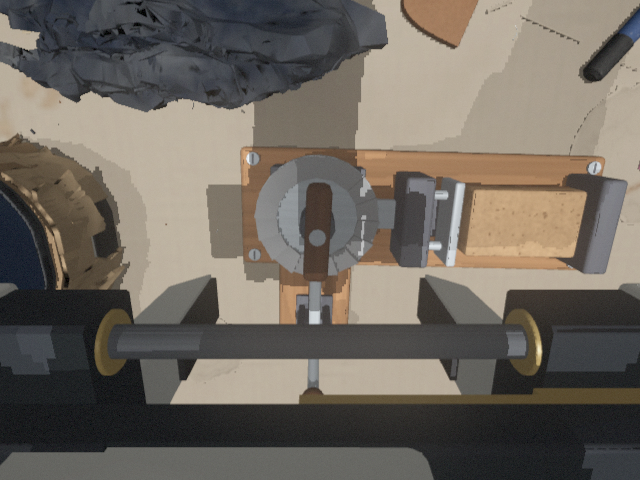

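Request:
drive_tool(
  increments=[
    {"grip": -0.2,"tx": -0.004,"ty": 0,"tz": -0.1,"turn": 0},
    {"grip": -0.2,"tx": -0.004,"ty": 0,"tz": -0.2,"turn": 0},
    {"grip": -0.2,"tx": -0.004,"ty": 0,"tz": -0.27,"turn": 0},
    {"grip": -0.2,"tx": -0.004,"ty": 0,"tz": -0.305,"turn": 0},
    {"grip": -0.2,"tx": -0.004,"ty": 0,"tz": -0.305,"turn": 0},
    {"grip": 1,"tx": -0.004,"ty": 0,"tz": -0.305,"turn": 0},
    {"grip": 1,"tx": -0.004,"ty": 0,"tz": -0.305,"turn": 0},
    {"grip": 1,"tx": -0.004,"ty": 0,"tz": -0.305,"turn": 0},
    {"grip": 1,"tx": -0.004,"ty": 0,"tz": -0.305,"turn": 0},
    {"grip": 1,"tx": -0.004,"ty": 0,"tz": -0.305,"turn": 0},
    {"grip": 1,"tx": -0.004,"ty": 0,"tz": -0.305,"turn": 0},
    {"grip": 1,"tx": -0.004,"ty": 0,"tz": -0.305,"turn": 0},
  ],
  newtons=30,
)

```text
clock: 19.65
position: [0.455, -0.0846, 0.0779]
ee_rot: [-0.013, -3.133, -0.011]
force: [-0.3, -0.1, 6.2]
width: 0.273
```

```bash
python3 -c "from h import *;st()"
```

```text
t19.65 [ 0.455  -0.0846  0.0779] yawY 89.5 F [-0.3 -0.1  6.2] T [ 0.21  0.15 -0.01] w 0.273 q [-0.    0.38  0.09  2.12 -0.07  0.65  1.7 ]
```

Request:
drive_tool(
  increments=[
    {"grip": 1,"tx": 0,"ty": 0,"tz": 0,"turn": -0.08},
    {"grip": 1,"tx": 0,"ty": 0,"tz": 0,"turn": -0.16},
    {"grip": 1,"tx": 0,"ty": 0,"tz": 0,"turn": -0.24},
    {"grip": 1,"tx": 0,"ty": 0,"tz": 0,"turn": -0.32},
    {"grip": 1,"tx": 0,"ty": 0,"tz": 0,"turn": -0.4},
    {"grip": 1,"tx": 0,"ty": 0,"tz": 0,"turn": -0.48},
    {"grip": 1,"tx": 0,"ty": 0,"tz": 0,"turn": -0.56},
    {"grip": 1,"tx": 0,"ty": 0,"tz": 0,"turn": -0.64},
    {"grip": 1,"tx": 0,"ty": 0,"tz": 0,"turn": -0.72},
    {"grip": 1,"tx": 0,"ty": 0,"tz": 0,"turn": -0.8},
    {"grip": 1,"tx": 0,"ty": 0,"tz": 0,"turn": -0.88},
    {"grip": 1,"tx": 0,"ty": 0,"tz": 0,"turn": -0.96},
    {"grip": 1,"tx": 0,"ty": 0,"tz": 0,"turn": -1},
    {"grip": 1,"tx": 0,"ty": 0,"tz": 0,"turn": -1},
  ],
)

```text
clock: 21.05
position: [0.4551, -0.0843, 0.078]
ee_rot: [-1.581, -2.711, -0.016]
force: [0.5, 1.1, 1.3]
width: 0.273
```

```bash
python3 -c "from h import *;st()"
```

```text
t21.05 [ 0.4551 -0.0843  0.078 ] yawY 29.5 F [0.5 1.1 1.3] T [ 0.28 -0.06  0.05] w 0.273 q [-0.21  0.39  0.37  2.15 -0.25  0.64  0.85]
```

Now θ ≈ 60°. I go on to about 75° in a small step.

Request:
drive_tool(
  increments=[
    {"grip": 1,"tx": 0,"ty": 0,"tz": 0,"turn": -0.06},
    {"grip": 1,"tx": 0,"ty": 0,"tz": 0,"turn": -0.12},
    {"grip": 1,"tx": 0,"ty": 0,"tz": 0,"turn": -0.18},
    {"grip": 1,"tx": 0,"ty": 0,"tz": 0,"turn": -0.22},
    {"grip": 1,"tx": 0,"ty": 0,"tz": 0,"turn": -0.22},
  ],
)

```text
clock: 21.55
position: [0.4552, -0.0842, 0.0781]
ee_rot: [-1.881, -2.513, -0.017]
force: [0.1, 0.4, -0.3]
width: 0.273
```

Run:
```python
from h import *
st(); wc=wcam(); save('wrist','w7'); save('top','t3')
```

```text
t21.55 [ 0.4552 -0.0842  0.0781] yawY 16.4 F [ 0.1  0.4 -0.3] T [ 0.03 -0.08  0.13] w 0.273 q [-0.26  0.39  0.44  2.15 -0.29  0.65  0.66]
```

Request:
drive_tool(
  increments=[
    {"grip": 1,"tx": 0,"ty": 0,"tz": 0,"turn": 0.03},
    {"grip": 1,"tx": 0,"ty": 0,"tz": 0,"turn": 0.06},
    {"grip": 1,"tx": 0,"ty": 0,"tz": 0,"turn": 0.08},
    {"grip": 1,"tx": 0,"ty": 0,"tz": 0,"turn": 0.08},
  ],
)

```text
clock: 22.05
position: [0.4552, -0.0843, 0.0781]
ee_rot: [-1.771, -2.591, -0.017]
force: [0.6, 1.4, -0.6]
width: 0.27
```

```bash
python3 -c "from h import *;st()"
```

```text
t22.05 [ 0.4552 -0.0843  0.0781] yawY 21.3 F [ 0.6  1.4 -0.6] T [ 0.15 -0.07 -0.35] w 0.270 q [-0.24  0.39  0.41  2.15 -0.28  0.64  0.73]
```

Request:
drive_tool(
  increments=[
    {"grip": 1,"tx": 0,"ty": 0,"tz": 0,"turn": -0.02},
    {"grip": -0.2,"tx": 0,"ty": 0,"tz": 0,"turn": -0.02},
    {"grip": -0.2,"tx": 0,"ty": 0,"tz": 0,"turn": -0.02},
    {"grip": -0.2,"tx": 0,"ty": 0,"tz": 0,"turn": -0.02},
    {"grip": -0.2,"tx": 0,"ty": 0,"tz": 0,"turn": -0.02},
    {"grip": -0.2,"tx": 0,"ty": 0,"tz": 0,"turn": -0.02},
    {"grip": -0.2,"tx": 0,"ty": 0,"tz": 0.06,"turn": -0.02},
    {"grip": -0.2,"tx": 0,"ty": 0,"tz": 0.16,"turn": -0.02},
    {"grip": -0.2,"tx": 0,"ty": 0,"tz": 0.27,"turn": -0.02},
    {"grip": -0.2,"tx": 0,"ty": 0.06,"tz": 0.34,"turn": -0.02},
    {"grip": -0.2,"tx": -0.08,"ty": 0.05,"tz": 0.34,"turn": -0.1},
    {"grip": -0.2,"tx": -0.1,"ty": 0.05,"tz": 0.34,"turn": -0.25},
    {"grip": -0.2,"tx": -0.1,"ty": 0.05,"tz": 0.34,"turn": -0.38},
    {"grip": -0.2,"tx": -0.1,"ty": 0.05,"tz": 0.34,"turn": -0.38},
  ],
)

```text
clock: 23.45
position: [0.4149, -0.0641, 0.2142]
ee_rot: [-2.252, -2.189, -0.019]
force: [-0.7, -0.0, 0.7]
width: 0.6
```

Run:
```python
from h import *
st(); wc=wcam(); save('wrist','w8',(120,0,520,300),2)
for n,q in (('knob',(.4545,-.084,.106)),('face',(.4615,.1405,.062)),('padrel',(.4588,.046,.064)),('nose',(.493,-.085,.063)),('ball',(.577,-.0875,.116))):
    u=w_proj(wc,q); print(n,np.round([(u[0]-120)*2,u[1]*2]))
```

```text
t23.45 [ 0.4149 -0.0641  0.2142] yawY -1.6 F [-0.7 -0.   0.7] T [-0.13  0.04  0.02] w 0.600 q [-0.45  0.1   0.54  2.09 -0.07  0.96  0.1 ]
knob [502. 513.]
face [ 510. -142.]
padrel [501. 151.]
nose [578. 479.]
ball [845. 521.]
```

View pics/w8.png

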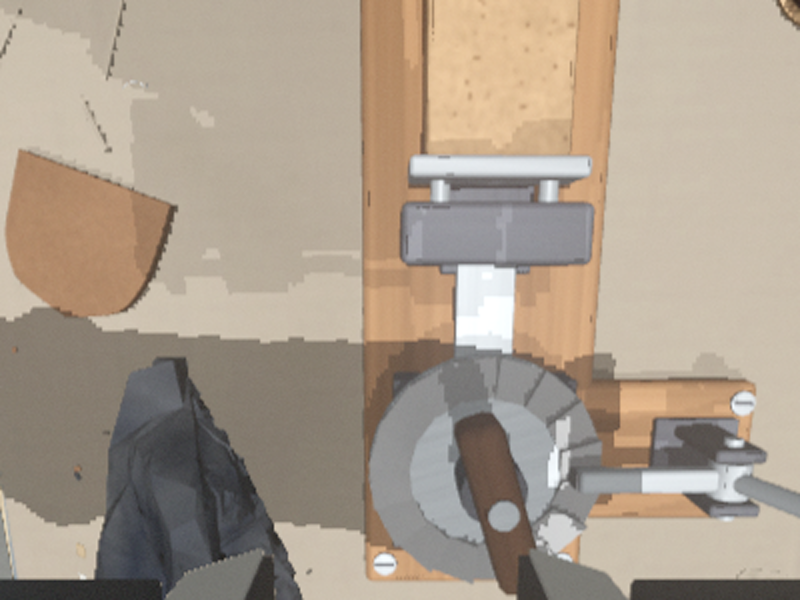

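Run:
```python
from h import *
H=np.array(camera_info('wrist')['hand_eye'])
def wc(p,r): M=R.from_rotvec(r).as_matrix(); return (np.array(p)+M@H[:3,3],M@H[:3,:3],camera_info('wrist'))
a=wc((.4561,-.0847,.1994),(-.006,-3.132,-.01)); b=wcam()
p6,j6=w_at_z(a,464,222,.064),w_at_z(a,434,222,.062); p8,j8=w_at_z(b,370,78,.064),w_at_z(b,370,101.5,.062)
print(p6,j6,p6[1]-j6[1]); print(p8,j8,p8[1]-j8[1], 'jaw travel',j8[1]-j6[1])
s=w_at_z(b,372,258,.106);e=w_at_z(b,360,209,.106);d=e-s;print(s,e,np.degrees(np.arctan2(d[1],d[0])))
im6=np.load('pics/w6.npy')[160:290,370:640]; b8=np.load('pics/w8.npy')[60:150,290:450]
A=cv2.resize(im6,None,fx=2.9,fy=2.9); B=cv2.resize(b8,None,fx=2.4,fy=2.4)
C=np.zeros((A.shape[0]+B.shape[0],A.shape[1],3),np.uint8);C[:A.shape[0]]=A;C[A.shape[0]:,:B.shape[1]]=B
cv2.imwrite('pics/cmp.png',C);print(C.shape,A.shape)
```

```text
[0.45571325 0.03290505 0.064     ] [0.45608688 0.00951106 0.062     ] 0.023393991636585773
[0.45821557 0.0443972  0.064     ] [0.45874113 0.02766178 0.062     ] 0.01673542494205512 jaw travel 0.018150718482800143
[ 0.45573779 -0.08506591  0.106     ] [ 0.44651695 -0.04756435  0.106     ] 103.81380332132807
(593, 783, 3) (377, 783, 3)
```

View pics/cmp.png

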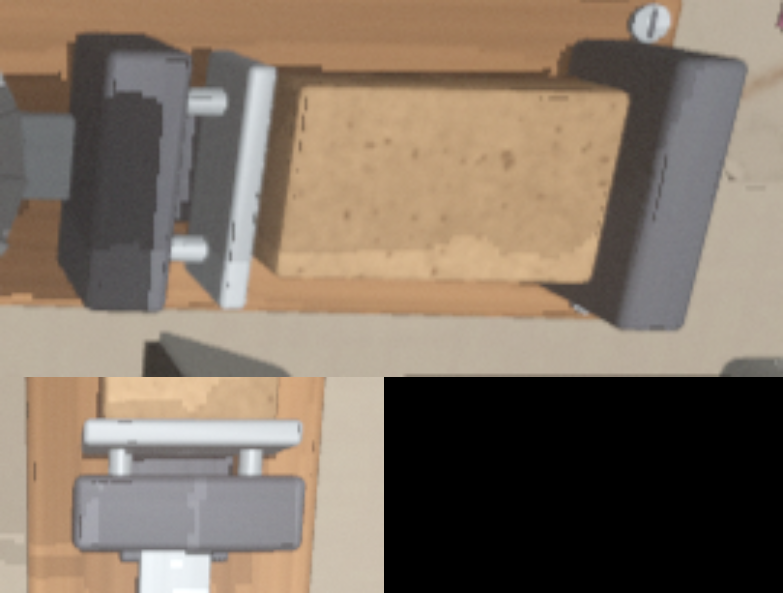

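```bash
python3 -c "from h import *;st();print(sign_off())"
```

```text
t23.50 [ 0.4152 -0.0642  0.2142] yawY -1.3 F [ 1.  -0.1 -0.4] T [-0.09  0.06 -0.02] w 0.599 q [-0.45  0.1   0.54  2.09 -0.07  0.96  0.1 ]
the job is handed in; nothing more can be done
None
```

I did the job in the order asked and handed it in at 23.5 s of the 72 s allowed. The block is clamped, and the pawl holds the wheel with the gripper clear of everything.

**What I did:** I threw the pawl back and wound the knob to its open stop. I laid the cork block flat and lengthwise on the bed, leaving the pink one alone. I then tipped the pawl down, turned the knob clockwise about 70°, which should be three clicks, and let go.

**What the last checks showed:**
- **Pawl:** when I turned the knob gently back before releasing, it locked at about 0.35 N m. The last picture, about a second after release, shows the pawl down on the wheel with the pad still pressed.
- **Block:** the pad face stands about 95 mm from the fixed jaw, within 1–2 mm, so the block should be against it. I did not see the fixed-jaw end close up after tightening.
- **Pad:** my estimates disagree. They range from about 4 mm (knob angle while gripped, jaw travel) to about 6 mm (pictures before and after, bar angle) of its 12 mm. That is between a third and a half. One more click would have pressed it about 10 mm, so I stopped there.

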